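# Close the dryer's lint trap and lock its lid with the quarter-turn wing stud

## Robot

A 6-joint arm with a two-finger parallel gripper is mounted at the origin on the work surface. World frame = base frame: x ahead of the robot, y to its left, z up, the work surface at z = 0. Lengths are in m, angles in rad, forces in N, time in s.
With the tool pointing down it reaches from about 0.25 to 0.775 m from the base axis. Payload 4 kg.
Tool frame: the origin (TCP) lies at the centre of the arm's flange, where the gripper is bolted on; the fingertips stand 199 mm ahead of it and the grasp point (between the pads) lies 180 mm ahead of it (robot.tcp_to_tips is the z of the fingertips in the tool frame, in m); z points along the fingers, y is the line along which they close (so a half turn about z gives the same grasp; the last joint's range is limited). The gripper opens to 94 mm and grips with 3 to 60 N. Pads are 16 mm wide; open, the fingers measure 119 mm over their backs; the gripper's body (75 mm by 177 mm) begins 78 mm behind the grasp point.
Start: joints at [-1.367, 0.087, 1.371, -0, 1.684, -0.103], TCP at [0.166, -0.524, 0.405] pointing down, gripper open.
Joint ranges: [-3.1, 3.1], [-0.76, 2.03], [0.27, 2.55], [-1.08, 4.22], [0.17, 2.65], [-2.57, 2.57]. Speed limits (rad/s): [2.79, 2.79, 3.14, 3.14, 3.14, 3.14].

## Interface

Orientations are given as [roll, pitch, yaw] about the fixed x, y, z axes, in that order (R = Rz(yaw) Ry(pitch) Rx(roll)).
In Python, from bench import robot gives the robot as it stands.
- The arm moves only by the tool play_rows, never from a script. Its arguments are lists of equal length, an entry for each row: "translation": the shift along the tool's x, y, z scaled (see below), a list of three; "twist": the turn, a rotation vector about the tool's x, y, z scaled (see below), a list of three; "gripper": the opening, from -1 (shut) to 1 (fully open). A call has 1 to 8 rows; each row shifts and turns the commanded pose from where the row before left it, along the tool's axes as they then stand; what a row does not reach is not made up. The controller multiplies each number of a shift by 0.04 m and each number of a turn by 0.1 rad. A row lasts 1/10 s, in which the tool goes at most 50 mm and 8.59 degrees, less where a joint would pass 70% of its speed; a pose out of reach is approached as far as the arm can. A call with a number of a shift or a turn outside -1 to 1 is refused whole. A call with a gripper value outside its range is refused whole. The fingers move at their own pace and stop on an object; the grip force is fixed at half the most. Time passes only in rows, so rows that do not move let the fingers close. It gives the time, the measured TCP pose, the force, the opening and the grip force at its end, in the units of the state.
- robot.get_obs(): the state, without advancing time (a new reading comes with each control period).
- robot.snapshot(name): name is "scene" or "top"; returns the picture (420x560x3 uint8, red, green, blue); there is no depth.
- robot.camera_model(name): a dict with "camera_matrix" (3x3 intrinsics, pixels), "rvec" (rotation vector, rad) and "tvec" (3), from world to camera coordinates, as OpenCV has them. Camera axes: x right, y down, z forward; pixel columns grow to the right and rows downward; lengths in m; the calibration is good to about 2 mm. A picture is of the moment at which its call begins. camera_model takes no time and is no camera call.
- robot.close_job(): hands the job in; it is judged then, once.
Trained networks look in the newest picture that a camera, given by its name, has taken for a name from the list of things; names that differ only in an ending like _2 or _b are one class to them, and where a whole thing is asked for, a point or a joint stands for the part that bears it (a point fixed in the world has none). Each returns a list of dicts, best first, with "score" (0 to 1); they miss things now and then, are a little off and sometimes report something else, mostly with a low value. They report only what shows in the picture. A call takes as long as a camera call.
- robot.recognise(name, camera): "centre" ([x, y, z] in m, in world coordinates, good to about 4 mm: the middle of the surface that is visible of it).
- robot.spot_point(name, camera): "centre" ([x, y, z] in m, in world coordinates, good to about 4 mm: a listed point, or the origin of a listed thing).
The state is a dict: "time": time; "joint_positions": joint angles; "qvel": joint speeds; "joint_torque": joint torques, N m; "tool_pos": TCP position; "ee_rot": TCP orientation; "wrist_force": force on the tool from outside, world axes, zero at the start; "wrist_torque": the same for the moment, N m; "width": finger opening in m; "finger_force": force on a finger pad.
Only numpy, scipy, OpenCV 4.12 (cv2) and the standard library are available. Lean on these libraries where they do the work, as an engineer would, in place of code of your own. Each camera call takes 0.05 s, during which the arm holds its last target. There are 200 camera calls.

## Task

Swing the lint trap's lid fully shut, then lock it with the red wing stud: press lightly and turn until its cross bar finds the slot in the clip underneath, press the stud right in against its spring, give it a quarter turn clockwise and let go, so that it springs up into its catch and stays in. The clip has worked round by up to some 25 degrees either way from the white marks, so feel for the slot and never force it; leave the bin, brush, mug and bottle where they stand.

Things in the scene. Friction and masses are not known exactly. Their poses are not given: they have to be found in the camera images.
- lint_box: Galvanized sheet-steel lint trap box, 260 (x) x 240 (y) x 130 high, fixed to the shelf; origin at the centre of its underside. The lid is hinged on the top edge of its +x side; the stud is near the -x side, 95 mm from the centre. Duct collars (100 mm diameter, 55 long) stick out of its +y and +x sides. Its yaw varies.
- lid (a joint): Angle of the lid about its hinge, rad: 0 fully shut (its upper face then level, 134 mm above the shelf), larger is more open, front edge up. Starts at 0.35 to 0.7. The stiff hinge keeps the lid where it is left; a downward push of about 2 to 4 N near the front edge moves it.
- lid_hinge (a point): A point on the hinge line, in the middle of the box's width, 130 mm above the shelf; 130 mm along the box's +x from its centre. It turns with the lid.
- lid_edge (a point): Clear spot on the lid's upper face where it can be pushed shut: 240 mm from the hinge line, 24 mm in from the lid's front edge, 75 mm to the box's -y side of the stud. Its z axis is the lid's outward normal. The lid is 4 mm thick, 264 x 246.
- stud_grip (a point): Centre of the stud's red wing, to be gripped: 36 long along this point's x, 9 thick along y, 23 high along z (the stud's axis, out of the lid). With the stud out the wing is 23 to 46 mm above the lid's face; the round collar under it (30 mm diameter) is 18 to 23 mm above. All go down with the stud. 225 mm from the hinge line.
- stud_press (a joint): How far the stud is pressed in, m: 0 sprung out, 0.018 end stop. Spring: 4 N at 0, plus 0.3 N per mm. A cross bar at its foot, 34 x 5 x 5 mm, parallel to the wing, must go through the clip's slot: not lined up, it stops on the clip at 3 mm. Lined up, it goes on until the clip's floor stops it at 15 mm. At 12.5 mm or more it can be turned. Locked, it stays held in at about 10.5 mm.
- stud_turn (a joint): Angle of the stud about its axis, rad, growing clockwise seen from above: 0 is the wing along the box's x (white marks on the lid), 1.57 the wing along the box's y (red marks). Ranges from -0.8 to 2.4. Starts at -0.5 to 0.5; turns easily while the stud is out, and stays where it is left.
- receptacle: Fixed bracket in the box under the stud (origin on its axis, 114.5 mm above the shelf) with the brass clip: slot 37 x 7.8 mm, bar passes within about 6 degrees of it. The clip has worked round: its slot lies at a stud angle of -0.43 to 0.43, not measured. The catch is 1.57 beyond the slot, clockwise, past a 2 mm rib at about 0.3 to 1.3; end stop at 1.69. More than 25 N from the bar bends the clip.
- flap_bin: Loose beige plastic bin with a hinged flap on top, 156 x 146 x 178 high, beside the box on its -y side; origin at the centre of its underside.
- grout_brush: Loose yellow long-handled grout brush, 310 long and 28 high, lying in front of the box, head along its own +x; origin under the handle, 143 mm from the head's end.
- scraper_mug: Loose white ceramic mug, 82 diameter, 92 high, handle on its own +y side, with plastic scrapers standing in it up to about 140 mm; beside the box on its +y side; origin at the centre of its underside.
- pump_bottle: Loose white pump bottle, 70 diameter, 152 high, pump locked down; beside the box on its +y side; origin at the centre of its underside.

How it is judged:
By the outcome, as a careful person would: the job done as asked, in the order asked, and still so for the second after the job is handed in, with the robot touching nothing.
It also fails if it takes over 64 s, if anything falls off the work surface, if the arm or the gripper's body presses on something with over 40 N, if the wrist force passes 120 N, or if a joint passes its speed limit or range.

## Working session

There is one attempt and no reset: what is moved stays moved. The work goes in short steps, Python scripts to look and compute and a tool call to move; the robot and the scene stay as the last step left them, time stands still between calls to the robot, and variables do not carry over. Pictures are saved under pics/ and viewed, at most 10 in all, crops included, and the job is handed in when it is done.

Besides the shell and the picture viewer there is one more tool, called after "Request:" as name(argument=value, ...) on one line, values as JSON. play_rows: Moves the arm, as the interface text tells. Its arguments: {"type":"object","properties":{"translation":{"type":"array","items":{"type":"array","items":{"type":"number","minimum":-1,"maximum":1}}},"twist":{"type":"array","items":{"type":"array","items":{"type":"number","minimum":-1,"maximum":1}}},"gripper":{"type":"array","items":{"type":"number"}}},"required":["translation","twist","gripper"]}

```bash
mkdir -p pics; ls; python3 - <<'E'
from bench import robot
import cv2, numpy as np
for c in("scene","top"):
    im=robot.snapshot(c); cv2.imwrite(f"pics/{c}0.png",im[:,:,::-1])
    for n in ["lint_box","lid_hinge","lid_edge","stud_grip","receptacle","flap_bin","grout_brush","scraper_mug","pump_bottle"]:
        r=robot.spot_point(n,c); print(c,n,[(np.round(d["centre"],3).tolist(),round(d["score"],2)) for d in r[:2]])
    m=robot.camera_model(c); print(m)
o=robot.get_obs(); print(o)
E
```

```text
pics
scene lint_box []
scene lid_hinge [([0.693, 0.069, 0.132], 0.92)]
scene lid_edge [([0.465, 0.073, 0.231], 0.81)]
scene stud_grip [([0.516, 0.129, 0.258], 0.6)]
scene receptacle [([0.691, 0.069, 0.13], 0.61), ([0.483, 0.142, 0.116], 0.52)]
scene flap_bin [([0.432, -0.108, -0.004], 0.85)]
scene grout_brush []
scene scraper_mug [([0.5, 0.356, -0.002], 0.7)]
scene pump_bottle [([0.655, 0.333, -0.004], 0.6)]
{'camera_matrix': array([[541.16604148,   0.        , 282.02052474],
       [  0.        , 541.16604148, 200.99412987],
       [  0.        ,   0.        ,   1.        ]]), 'rvec': array([ 0.5412145 , -3.00098623,  0.47605799]), 'tvec': array([0.51227093, 0.1956209 , 1.43249376])}
top lint_box []
top lid_hinge []
top lid_edge [([0.463, 0.067, 0.229], 0.6)]
top stud_grip [([0.517, 0.133, 0.255], 0.79)]
top receptacle [([0.48, 0.143, 0.114], 0.43), ([0.361, 0.087, 0.0], 0.39)]
top flap_bin [([0.697, 0.066, 0.131], 0.37)]
top grout_brush [([0.36, 0.089, -0.003], 0.69)]
top scraper_mug [([0.498, 0.352, 0.001], 0.63)]
top pump_bottle [([0.663, 0.332, -0.003], 0.86)]
{'camera_matrix': 
[... 249 characters left out ...]
84])}
{'time': 1.0, 'joint_positions': array([-1.36713276e+00,  8.72087103e-02,  1.37070379e+00,  1.35207141e-05,
        1.68361888e+00, -1.03050752e-01]), 'qvel': array([-0.00134793, -0.00054933,  0.00086014,  0.00227554, -0.00082978,
        0.00017654]), 'joint_torque': array([ 6.50927414e-04, -3.40047669e+01, -3.02603066e+01,  7.18467962e-02,
        2.36722495e-02,  1.47060058e-05]), 'tool_pos': array([ 0.16608351, -0.52432344,  0.40469919]), 'ee_rot': array([ 3.14153032e+00, -7.06031900e-06,  3.06715846e-01]), 'wrist_force': array([ 0.45728206, -0.47216819,  0.10687802]), 'wrist_torque': array([-0.019278  , -0.01930141, -0.01357228]), 'finger_force': 0.0, 'width': 0.09430254837511136}
```

View pics/scene0.png

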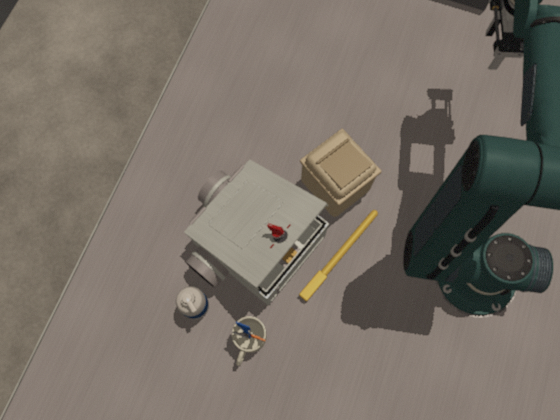

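View pics/top0.png

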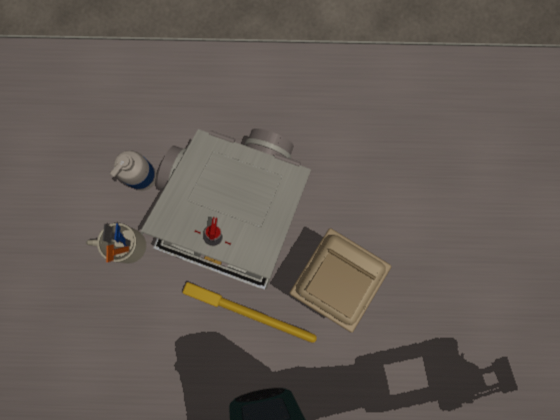

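```bash
cat > h.py <<'E'
from bench import robot
import numpy as np
from scipy.spatial.transform import Rotation as R
def plan(wps):
    """wps: list of (pos or None for hold, psi, nrows); prints rows"""
    o=robot.get_obs(); p=np.array(o["tool_pos"]); r=R.from_euler("xyz",o["ee_rot"])
    print("t",round(o["time"],2),"p",p.round(4),"rot",np.round(o["ee_rot"],3),"F",np.round(o["wrist_force"],1),"w",round(o["width"],4))
    T=[];W=[]
    for pos,psi,n in wps:
        g=R.from_euler("xyz",[np.pi,0,psi])
        for k in range(n,0,-1):
            dv=(np.array(pos)-p)/k; w=(r.inv()*g).as_rotvec()/k
            t=r.inv().apply(dv)/.04; w=w/.1
            t=np.round(t,2); w=np.round(w,2); T.append(t.tolist()); W.append(w.tolist())
            p=p+r.apply(t*.04); r=r*R.from_rotvec(w*.1)
    for i in range(0,len(T),8):
        print("T",T[i:i+8]); print("W",W[i:i+8])
    print(p,r.as_euler("xyz"))
E
python3 - <<'E'
from h import *
plan([([0.18,-.42,.50],0.7,4),([.4576,.071,.50],2.7,20)])
E
```

```text
t 1.0 p [ 0.1661 -0.5243  0.4047] rot [ 3.142 -0.     0.307] F [ 0.5 -0.5  0.1] w 0.0943
T [[0.28, -0.6, -0.6], [0.34, -0.56, -0.59], [0.39, -0.53, -0.6], [0.44, -0.49, -0.59], [0.66, -0.25, -0.0], [0.68, -0.18, -0.0], [0.7, -0.11, -0.0], [0.7, -0.04, -0.0]]
W [[0.0, 0.0, -0.98], [0.0, 0.0, -0.98], [0.0, 0.0, -0.99], [0.0, 0.0, -0.98], [0.0, 0.0, -1.0], [0.0, 0.0, -1.0], [0.0, 0.0, -1.0], [0.0, 0.0, -1.0]]
T [[0.7, 0.03, -0.0], [0.7, 0.1, -0.0], [0.68, 0.17, -0.0], [0.66, 0.24, -0.0], [0.64, 0.3, -0.0], [0.6, 0.37, -0.0], [0.56, 0.42, -0.0], [0.52, 0.48, -0.0]]
W [[0.0, 0.0, -1.0], [0.0, 0.0, -1.0], [-0.0, 0.0, -1.0], [-0.0, 0.0, -1.0], [-0.0, 0.0, -1.0], [-0.0, 0.0, -1.0], [-0.0, 0.0, -1.0], [-0.0, 0.0, -1.0]]
T [[0.47, 0.53, -0.0], [0.41, 0.57, -0.0], [0.36, 0.61, -0.0], [0.29, 0.64, -0.0], [0.23, 0.67, -0.0], [0.16, 0.69, -0.0], [0.09, 0.7, -0.0], [0.02, 0.7, -0.0]]
W [[-0.0, 0.0, -1.0], [-0.0, 0.0, -1.0], [-0.0, 0.0, -1.0], [-0.0, 0.0, -1.0], [-0.0, 0.0, -1.0], [-0.0, 0.0, -1.0], [-0.0, 0.0, -1.0], [-0.0, 0.0, -1.0]]
[0.45747219 0.07085899 0.49987253] [-3.14155179e+00  4.75950769e-05  2.69971585e+00]
```

Request:
play_rows(translation=[[0.28, -0.6, -0.6], [0.34, -0.56, -0.59], [0.39, -0.53, -0.6], [0.44, -0.49, -0.59], [0.66, -0.25, 0], [0.68, -0.18, 0], [0.7, -0.11, 0], [0.7, -0.04, 0]], twist=[[0, 0, -1], [0, 0, -1], [0, 0, -1], [0, 0, -1], [0, 0, -1], [0, 0, -1], [0, 0, -1], [0, 0, -1]], gripper=[-1, -1, -1, -1, -1, -1, -1, -1])

```text
time: 1.8
tool_pos: [0.2346, -0.32, 0.5002]
ee_rot: [3.141, 0.0, 1.111]
wrist_force: [0.2, 0.2, -0.4]
width: 0.0336
finger_force: 0.0
```

Request:
play_rows(translation=[[0.7, 0.03, 0], [0.7, 0.1, 0], [0.68, 0.17, 0], [0.66, 0.24, 0], [0.64, 0.3, 0], [0.6, 0.37, 0], [0.56, 0.42, 0], [0.52, 0.48, 0]], twist=[[0, 0, -1], [0, 0, -1], [0, 0, -1], [0, 0, -1], [0, 0, -1], [0, 0, -1], [0, 0, -1], [0, 0, -1]], gripper=[-1, -1, -1, -1, -1, -1, -1, -1])

```text
time: 2.6
tool_pos: [0.3443, -0.1233, 0.5001]
ee_rot: [3.141, 0.001, 1.911]
wrist_force: [0.6, -0.3, 0.3]
width: 0.0003
finger_force: 0.0
```

Request:
play_rows(translation=[[0.47, 0.53, 0], [0.41, 0.57, 0], [0.36, 0.61, 0], [0.29, 0.64, 0], [0.23, 0.67, 0], [0.16, 0.69, 0], [0.09, 0.7, 0], [0.02, 0.7, 0]], twist=[[0, 0, -1], [0, 0, -1], [0, 0, -1], [0, 0, -1], [0, 0, -1], [0, 0, -1], [0, 0, -1], [0, 0, -1]], gripper=[-1, -1, -1, -1, -1, -1, -1, -1])

```text
time: 3.4
tool_pos: [0.454, 0.074, 0.5]
ee_rot: [3.142, 0.001, 2.711]
wrist_force: [-0.7, -0.4, -0.5]
width: 0.0006
finger_force: 0.0
```

```bash
python3 - <<'E'
from h import *
plan([([.4576,.071,.445],2.7,2),([.4576,.071,.33],2.7,14)])
print(robot.get_obs()["joint_positions"].round(2))
E
```

```text
t 3.4 p [0.454 0.074 0.5  ] rot [3.142e+00 1.000e-03 2.711e+00] F [-0.7 -0.4 -0.5] w 0.0006
T [[-0.06, -0.02, 0.69], [-0.05, -0.01, 0.69], [-0.0, -0.0, 0.21], [-0.0, -0.0, 0.2], [-0.0, -0.0, 0.21], [-0.0, -0.0, 0.2], [-0.0, -0.0, 0.21], [-0.0, -0.0, 0.2]]
W [[0.0, 0.0, 0.06], [0.0, 0.01, 0.05], [0.0, -0.0, 0.0], [0.0, -0.0, 0.0], [0.0, -0.0, 0.0], [0.0, -0.0, 0.0], [0.0, -0.0, 0.0], [0.0, -0.0, 0.0]]
T [[-0.0, -0.0, 0.21], [-0.0, -0.0, 0.2], [-0.0, -0.0, 0.21], [-0.0, -0.0, 0.2], [-0.0, -0.0, 0.21], [-0.0, -0.0, 0.2], [-0.0, -0.0, 0.21], [-0.0, -0.0, 0.2]]
W [[0.0, -0.0, 0.0], [0.0, -0.0, 0.0], [0.0, -0.0, 0.0], [0.0, -0.0, 0.0], [0.0, -0.0, 0.0], [0.0, -0.0, 0.0], [0.0, -0.0, 0.0], [0.0, -0.0, 0.0]]
[0.45751628 0.07111697 0.33001339] [ 3.14152820e+00 -4.44064268e-04  2.70013817e+00]
[ 0.04 -0.11  1.38 -0.    1.87 -1.1 ]
```

Request:
play_rows(translation=[[-0.1, 0, 0.7], [0, 0, 0.7], [0, 0, 0.25], [0, 0, 0.25], [0, 0, 0.25], [0, 0, 0.25], [0, 0, 0.25], [0, 0, 0.25]], twist=[[0, 0, 0], [0, 0, 0], [0, 0, 0], [0, 0, 0], [0, 0, 0], [0, 0, 0], [0, 0, 0], [0, 0, 0]], gripper=[-1, -1, -1, -1, -1, -1, -1, -1])

```text
time: 4.2
tool_pos: [0.4573, 0.0711, 0.3835]
ee_rot: [3.141, 0.001, 2.707]
wrist_force: [-0.8, -0.6, 2.2]
width: 0.0008
finger_force: 0.9
```

Request:
play_rows(translation=[[0, 0, 0.25], [0, 0, 0.2], [0, 0, 0.2], [0, 0, 0.2], [0, 0, 0.2], [0, 0, 0.1], [0, 0, 0]], twist=[[0, 0, 0], [0, 0, 0], [0, 0, 0], [0, 0, 0], [0, 0, 0], [0, 0, 0], [0, 0, 0]], gripper=[-1, -1, -1, -1, -1, -1, -1])

```text
time: 4.9
tool_pos: [0.4573, 0.0711, 0.3369]
ee_rot: [-3.141, -0.001, 2.707]
wrist_force: [-0.2, -0.8, 0.2]
width: 0.0006
finger_force: 0.0
```

Request:
play_rows(translation=[[0, 0, 0.1], [0, 0, 0.06], [0, 0, 0]], twist=[[0, 0, 0], [0, 0, 0], [0, 0, 0]], gripper=[-1, -1, -1])

```text
time: 5.2
tool_pos: [0.4574, 0.0711, 0.3334]
ee_rot: [3.141, 0.002, 2.707]
wrist_force: [-2.9, -0.5, 7.9]
width: 0.0003
finger_force: 3.8
```

```bash
python3 - <<'E'
from h import *
plan([([.4576,.071,.38],2.7,2),([.40,-.08,.42],2.7,5)])
E
```

```text
t 5.2 p [0.4574 0.0711 0.3334] rot [3.141e+00 2.000e-03 2.707e+00] F [-2.9 -0.5  7.9] w 0.0003
T [[-0.0, 0.0, -0.58], [-0.01, 0.0, -0.59], [-0.06, -0.81, -0.2], [-0.06, -0.8, -0.2], [-0.06, -0.81, -0.2], [-0.06, -0.8, -0.2], [-0.07, -0.81, -0.19]]
W [[0.0, 0.01, 0.03], [0.01, 0.01, 0.04], [-0.0, -0.0, -0.0], [-0.0, -0.0, -0.0], [-0.0, -0.0, -0.0], [-0.0, -0.0, -0.0], [-0.0, -0.0, -0.0]]
[ 0.39999477 -0.08006418  0.41985729] [-3.14115340e+00 -1.26409172e-04  2.69975244e+00]
```

Request:
play_rows(translation=[[0, 0, -0.6], [0, 0, -0.6], [-0.06, -0.8, -0.2], [-0.06, -0.8, -0.2], [-0.06, -0.8, -0.2], [-0.06, -0.8, -0.2], [-0.06, -0.8, -0.2]], twist=[[0, 0, 0], [0, 0, 0], [0, 0, 0], [0, 0, 0], [0, 0, 0], [0, 0, 0], [0, 0, 0]], gripper=[-1, -1, 0.2, 0.2, 0.2, 0.2, 0.2])

```text
time: 5.9
tool_pos: [0.4002, -0.0801, 0.4198]
ee_rot: [-3.141, 0.001, 2.707]
wrist_force: [-0.6, 0.1, -0.6]
width: 0.0372
finger_force: 0.0
```

```bash
python3 - <<'E'
from h import *
import cv2
ims=[]
for c in("scene","top"):
    im=robot.snapshot(c); cv2.imwrite(f"pics/{c}1.png",im[:,:,::-1])
    m=robot.camera_model(c)
    for n in ["lid_hinge","lid_edge","stud_grip","receptacle"]:
        r=robot.spot_point(n,c); print(c,n,[(np.round(d["centre"],4).tolist(),round(d["score"],2)) for d in r[:2]])
    px=cv2.projectPoints(np.array([[.4825,.142,.16]]),m["rvec"],m["tvec"],m["camera_matrix"],None)[0].ravel().astype(int)
    x,y=px; s=40; print(c,px)
    ims.append(cv2.resize(im[y-s:y+s,x-s:x+s,::-1],(400,400),interpolation=cv2.INTER_CUBIC))
cv2.imwrite("pics/crop1.png",np.hstack(ims))
E
```

```text
scene lid_hinge [([0.6926, 0.0662, 0.1311], 0.8)]
scene lid_edge [([0.4454, 0.0807, 0.1341], 0.81), ([0.66, 0.3316, -0.0021], 0.68)]
scene stud_grip [([0.486, 0.1426, 0.1677], 0.54)]
scene receptacle []
scene [286 248]
top lid_hinge [([0.6989, 0.066, 0.1285], 0.84)]
top lid_edge [([0.4423, 0.0738, 0.1297], 0.6)]
top stud_grip [([0.482, 0.1423, 0.1665], 0.76)]
top receptacle []
top [213 249]
```

View pics/crop1.png

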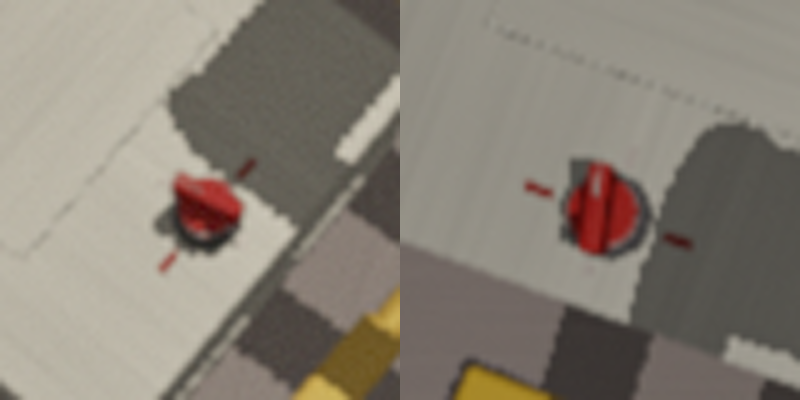

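```bash
cat >> h.py <<'E'
import cv2
def bp(c,uv,z):
    m=robot.camera_model(c); Rm=cv2.Rodrigues(m["rvec"])[0]; C=-Rm.T@m["tvec"].ravel()
    d=Rm.T@np.linalg.inv(m["camera_matrix"])@np.array([uv[0],uv[1],1]); return C+d*(z-C[2])/d[2]
E
python3 - <<'E'
from h import *
T=lambda x,y:("top",(173+(x-400)/5,209+y/5)); S=lambda x,y:("scene",(246+x/5,208+y/5))
def pr(name,a,b,z):
    A,B=bp(*a,z),bp(*b,z); d=A-B; print(name,A[:2].round(4),B[:2].round(4),"mid",((A+B)/2)[:2].round(4),"yaw",round(float(np.arctan2(d[1],d[0])),3),"len",round(float(np.linalg.norm(d)),4))
pr("marks top",T(538,188),T(678,242),.134); pr("marks scene",S(247,168),S(168,262),.134)
pr("wing top",T(600,168),T(594,248),.180); pr("wing scene",S(180,180),S(238,211),.180)
# lid dashed line? red mask axis
for c,z in(("top",.176),("scene",.176)):
    im=cv2.imread(f"pics/{c}1.png").astype(int)
    x0,y0=(213,249) if c=="top" else (286,248)
    sub=im[y0-15:y0+16,x0-15:x0+16]; mk=(sub[...,2]>100)&(sub[...,2]>2.2*sub[...,1]); print(c,mk.sum())
E
```

```text
marks top [0.4907 0.1709] [0.47   0.1137] mid [0.4804 0.1423] yaw 1.224 len 0.0609
marks scene [0.4696 0.1135] [0.4894 0.1707] mid [0.4795 0.1421] yaw -1.905 len 0.0605
wing top [0.4953 0.1402] [0.4644 0.1413] mid [0.4798 0.1408] yaw -0.038 len 0.0309
wing scene [0.4943 0.1409] [0.4636 0.1453] mid [0.479  0.1431] yaw -0.144 len 0.031
top 128
scene 51
```

```bash
python3 - <<'E'
from h import *
plan([([.480,.142,.42],3.05,7),([.480,.142,.3595],3.05,5)])
E
```

```text
t 6.4 p [ 0.4011 -0.0782  0.4191] rot [-3.142e+00 -1.000e-03  2.709e+00] F [-0.3 -0.2  1.2] w 0.0565
T [[0.07, 0.83, -0.0], [0.03, 0.84, -0.0], [-0.01, 0.83, -0.0], [-0.05, 0.83, -0.01], [-0.09, 0.83, -0.0], [-0.12, 0.83, -0.01], [-0.17, 0.82, -0.0], [0.0, 0.0, 0.3]]
W [[0.0, -0.0, -0.49], [0.0, -0.0, -0.49], [0.0, -0.0, -0.49], [0.0, -0.0, -0.49], [0.0, -0.0, -0.48], [0.0, -0.0, -0.49], [0.0, -0.01, -0.48], [0.0, 0.0, -0.0]]
T [[0.0, 0.0, 0.3], [0.0, 0.0, 0.3], [0.0, 0.0, 0.3], [0.0, 0.0, 0.31]]
W [[0.0, 0.0, -0.0], [0.0, 0.0, -0.0], [0.0, 0.0, -0.0], [0.0, 0.0, -0.0]]
[0.48012907 0.14187201 0.35946537] [3.14139040e+00 2.76062169e-04 3.04958640e+00]
```

Request:
play_rows(translation=[[0.07, 0.83, 0], [0.03, 0.84, 0], [-0.01, 0.83, 0], [-0.05, 0.83, 0], [-0.09, 0.83, 0], [-0.12, 0.83, 0], [-0.17, 0.82, 0], [0, 0, 0]], twist=[[0, 0, -0.49], [0, 0, -0.49], [0, 0, -0.49], [0, 0, -0.49], [0, 0, -0.48], [0, 0, -0.49], [0, 0, -0.48], [0, 0, 0]], gripper=[0.2, 0.2, 0.2, 0.2, 0.2, 0.2, 0.2, 0.2])

```text
time: 7.2
tool_pos: [0.4808, 0.1445, 0.4185]
ee_rot: [3.141, -0.001, 3.054]
wrist_force: [0.0, -0.4, -0.5]
width: 0.0564
finger_force: 0.0
```

```bash
python3 - <<'E'
from h import *
plan([([.480,.142,.3595],3.05,5)])
E
```

```text
t 7.2 p [0.4808 0.1445 0.4185] rot [ 3.141e+00 -1.000e-03  3.054e+00] F [ 0.  -0.4 -0.5] w 0.0564
T [[0.0, -0.01, 0.29], [0.0, -0.01, 0.3], [0.0, -0.01, 0.29], [0.01, -0.02, 0.3], [0.0, -0.01, 0.29]]
W [[0.0, -0.0, 0.01], [0.0, -0.0, 0.01], [0.0, -0.0, 0.01], [0.0, -0.01, 0.01], [0.01, -0.0, 0.0]]
[0.48007889 0.14217246 0.35969012] [-3.14155888e+00 -4.45818580e-04  3.05001389e+00]
```

Request:
play_rows(translation=[[0, -0.02, 0.29], [0, -0.02, 0.29], [0, -0.02, 0.29], [0, 0, 0.29], [0, 0, 0.29], [0, 0, 0], [0, 0, 0], [0, 0, 0]], twist=[[0, 0, 0], [0, 0, 0], [0, 0, 0], [0, 0, 0], [0, 0, 0], [0, 0, 0], [0, 0, 0], [0, 0, 0]], gripper=[0.2, 0.2, 0.2, 0.2, 0.2, -1, -1, -1])

```text
time: 8.0
tool_pos: [0.4801, 0.1385, 0.3621]
ee_rot: [3.141, 0.001, 3.048]
wrist_force: [-0.9, 0.7, 0.6]
width: 0.0359
finger_force: 0.0
```

Request:
play_rows(translation=[[0, 0, 0], [0, 0, 0], [0, 0, 0]], twist=[[0, 0, 0], [0, 0, 0], [0, 0, 0]], gripper=[-1, -1, -1])

```text
time: 8.3
tool_pos: [0.4801, 0.1394, 0.362]
ee_rot: [3.138, 0.001, 3.048]
wrist_force: [0.5, 9.0, -0.5]
width: 0.012
finger_force: 4.2
```

```bash
python3 - <<'E'
from h import *
o=robot.get_obs(); print({k:np.round(o[k],4) for k in("time","tool_pos","ee_rot","wrist_force","wrist_torque","width","finger_force")})
E
```

```text
{'time': np.float64(8.3), 'tool_pos': array([0.4801, 0.1394, 0.362 ]), 'ee_rot': array([3.1378e+00, 1.0000e-03, 3.0484e+00]), 'wrist_force': array([ 0.5347,  8.955 , -0.5392]), 'wrist_torque': array([ 1.7274, -0.3195, -0.0237]), 'width': np.float64(0.012), 'finger_force': np.float64(4.1749)}
```

Request:
play_rows(translation=[[0, 0.04, 0.05], [0, 0.04, 0], [0, 0, 0], [0, 0, 0]], twist=[[0, 0, 0], [0, 0, 0], [0, 0, 0], [0, 0, 0]], gripper=[-1, -1, -1, -1])

```text
time: 8.7
tool_pos: [0.4804, 0.1419, 0.3601]
ee_rot: [3.141, 0.001, 3.048]
wrist_force: [-0.9, 1.6, 4.6]
width: 0.0091
finger_force: 30.0
```

Request:
play_rows(translation=[[0, 0, 0], [0, 0, 0], [0, 0, 0], [0, 0, 0.05], [0, 0, 0.05], [0, 0, 0]], twist=[[0, 0, -0.5], [0, 0, -0.6], [0, 0, 0], [0, 0, 0], [0, 0, 0], [0, 0, 0]], gripper=[-1, -1, -1, -1, -1, -1])

```text
time: 9.3
tool_pos: [0.4802, 0.1418, 0.3588]
ee_rot: [3.141, 0.003, -3.126]
wrist_force: [-3.2, 0.7, 14.5]
width: 0.0088
finger_force: 30.0
```

Request:
play_rows(translation=[[0, 0, -0.02], [0, 0, 0], [0, 0, 0], [0, 0, 0], [0, 0, 0]], twist=[[0, 0, 0.3], [0, 0, 0.3], [0, 0, 0.4], [0, 0, 0.4], [0, 0, 0]], gripper=[-1, -1, -1, -1, -1])

```text
time: 9.8
tool_pos: [0.4802, 0.1419, 0.3588]
ee_rot: [3.14, 0.002, 3.016]
wrist_force: [-2.8, 1.9, 11.8]
width: 0.009
finger_force: 30.0
```

Request:
play_rows(translation=[[0, 0, 0], [0, 0, 0], [0, 0, 0], [0, 0, 0], [0, 0, 0]], twist=[[0, 0, 0.4], [0, 0, 0.4], [0, 0, 0.4], [0, 0, 0.4], [0, 0, 0]], gripper=[-1, -1, -1, -1, -1])

```text
time: 10.3
tool_pos: [0.4804, 0.1419, 0.3569]
ee_rot: [3.14, 0.001, 2.856]
wrist_force: [-0.5, 2.7, 5.6]
width: 0.0087
finger_force: 30.0
```

Request:
play_rows(translation=[[0, 0, 0.04], [0, 0, 0.04], [0, 0, 0]], twist=[[0, 0, 0], [0, 0, 0], [0, 0, 0]], gripper=[-1, -1, -1])

```text
time: 10.6
tool_pos: [0.4804, 0.1419, 0.3534]
ee_rot: [3.141, 0.001, 2.858]
wrist_force: [-0.2, 2.6, 5.7]
width: 0.0089
finger_force: 30.0
```

```bash
python3 - <<'E'
from h import *
o=robot.get_obs(); print({k:np.round(o[k],4) for k in("time","tool_pos","ee_rot","wrist_force","wrist_torque","width","finger_force")})
E
```

```text
{'time': np.float64(10.6), 'tool_pos': array([0.4804, 0.1419, 0.3534]), 'ee_rot': array([3.1406e+00, 8.0000e-04, 2.8575e+00]), 'wrist_force': array([-0.1885,  2.5859,  5.6583]), 'wrist_torque': array([ 0.537 , -0.115 , -0.0431]), 'width': np.float64(0.0089), 'finger_force': np.float64(30.0013)}
```

Request:
play_rows(translation=[[0, 0, 0], [0, 0, 0], [0, 0, 0]], twist=[[0, 0, 0.4], [0, 0, 0.4], [0, 0, 0]], gripper=[-1, -1, -1])

```text
time: 10.9
tool_pos: [0.4804, 0.1419, 0.3536]
ee_rot: [3.14, 0.001, 2.777]
wrist_force: [-0.2, 2.3, 4.6]
width: 0.0086
finger_force: 30.0
```

```bash
python3 - <<'E'
from h import *
o=robot.get_obs(); print({k:np.round(o[k],4) for k in("time","tool_pos","ee_rot","wrist_force","wrist_torque","width","finger_force")})
E
```

```text
{'time': np.float64(10.9), 'tool_pos': array([0.4804, 0.1419, 0.3536]), 'ee_rot': array([3.1404e+00, 9.0000e-04, 2.7769e+00]), 'wrist_force': array([-0.2237,  2.337 ,  4.571 ]), 'wrist_torque': array([ 0.5294, -0.0719,  0.0226]), 'width': np.float64(0.0086), 'finger_force': np.float64(30.0017)}
```

Request:
play_rows(translation=[[0, 0, 0], [0, 0, 0], [0, 0, 0]], twist=[[0, 0, 0.3], [0, 0, 0.3], [0, 0, 0]], gripper=[-1, -1, -1])

```text
time: 11.2
tool_pos: [0.4804, 0.1419, 0.3536]
ee_rot: [3.14, 0.001, 2.717]
wrist_force: [-0.2, 2.2, 5.1]
width: 0.0089
finger_force: 30.0
```

```bash
python3 - <<'E'
from h import *
o=robot.get_obs(); print({k:np.round(o[k],4) for k in("time","tool_pos","ee_rot","wrist_force","wrist_torque","width","finger_force")})
E
```

```text
{'time': np.float64(11.2), 'tool_pos': array([0.4804, 0.1419, 0.3536]), 'ee_rot': array([3.1404e+00, 8.0000e-04, 2.7171e+00]), 'wrist_force': array([-0.1635,  2.1556,  5.1297]), 'wrist_torque': array([ 0.5524, -0.0629, -0.0134]), 'width': np.float64(0.0089), 'finger_force': np.float64(30.0016)}
```

Request:
play_rows(translation=[[0, 0, 0], [0, 0, 0], [0, 0, 0]], twist=[[0, 0, 0.3], [0, 0, 0.3], [0, 0, 0]], gripper=[-1, -1, -1])

```text
time: 11.5
tool_pos: [0.4804, 0.1419, 0.3536]
ee_rot: [3.14, 0.001, 2.657]
wrist_force: [-1.0, 3.2, 6.7]
width: 0.0087
finger_force: 30.0
```

```bash
python3 - <<'E'
from h import *
o=robot.get_obs(); print({k:np.round(o[k],4) for k in("time","tool_pos","ee_rot","wrist_force","wrist_torque","width","finger_force")})
im=robot.snapshot("scene"); im2=robot.snapshot("top")
cv2.imwrite("pics/g.png",np.hstack([cv2.resize(im[198:298,226:346,::-1],(480,400)),cv2.resize(im2[209:289,173:253,::-1],(300,400))]))
E
```

```text
{'time': np.float64(11.5), 'tool_pos': array([0.4804, 0.1419, 0.3536]), 'ee_rot': array([3.1403e+00, 7.0000e-04, 2.6573e+00]), 'wrist_force': array([-1.0109,  3.2425,  6.6908]), 'wrist_torque': array([ 0.5602, -0.0548,  0.0205]), 'width': np.float64(0.0087), 'finger_force': np.float64(30.0058)}
```

View pics/g.png

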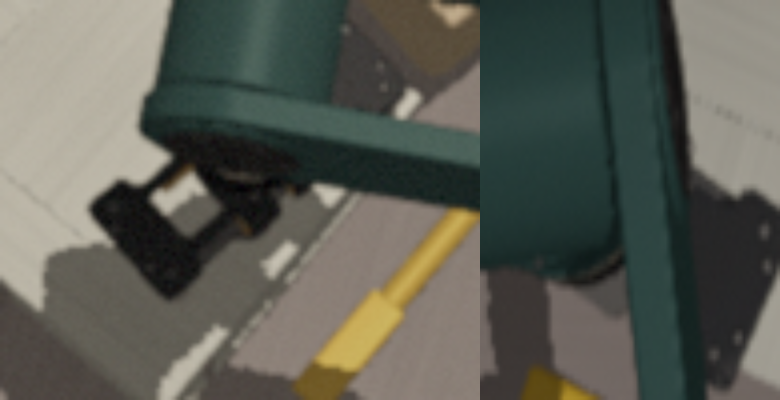

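Request:
play_rows(translation=[[0, 0, 0], [0, 0, 0], [0, 0, 0.05], [0, 0, 0.04], [0, 0, 0.04], [0, 0, 0]], twist=[[0, 0, -0.5], [0, 0, -0.5], [0, 0, 0], [0, 0, 0], [0, 0, 0], [0, 0, 0]], gripper=[-1, -1, -1, -1, -1, -1])

```text
time: 12.2
tool_pos: [0.4804, 0.1419, 0.3485]
ee_rot: [3.14, 0.001, 2.758]
wrist_force: [-0.2, 2.4, 7.0]
width: 0.0087
finger_force: 30.0
```

```bash
python3 - <<'E'
from h import *
o=robot.get_obs(); print({k:np.round(o[k],4) for k in("time","tool_pos","ee_rot","wrist_force","wrist_torque","width","finger_force")})
E
```

```text
{'time': np.float64(12.2), 'tool_pos': array([0.4804, 0.1419, 0.3485]), 'ee_rot': array([3.1404e+00, 9.0000e-04, 2.7577e+00]), 'wrist_force': array([-0.2255,  2.3775,  7.0128]), 'wrist_torque': array([0.5335, 0.0442, 0.0093]), 'width': np.float64(0.0087), 'finger_force': np.float64(30.0029)}
```

Request:
play_rows(translation=[[0, 0, 0.02], [0, 0, 0], [0, 0, 0], [0, 0, 0], [0, 0, 0]], twist=[[0, 0, 0], [0, 0, 0.7], [0, 0, 0.7], [0, 0, 0.7], [0, 0, 0]], gripper=[-1, -1, -1, -1, -1])

```text
time: 12.7
tool_pos: [0.4804, 0.1419, 0.3481]
ee_rot: [3.14, 0.001, 2.546]
wrist_force: [-0.4, 2.3, 7.7]
width: 0.0087
finger_force: 30.0
```

```bash
python3 - <<'E'
from h import *
o=robot.get_obs(); print({k:np.round(o[k],4) for k in("time","tool_pos","ee_rot","wrist_force","wrist_torque","width","finger_force")})
E
```

```text
{'time': np.float64(12.7), 'tool_pos': array([0.4804, 0.1419, 0.3481]), 'ee_rot': array([3.1399e+00, 8.0000e-04, 2.5465e+00]), 'wrist_force': array([-0.3784,  2.3088,  7.726 ]), 'wrist_torque': array([ 0.5588,  0.0084, -0.0028]), 'width': np.float64(0.0087), 'finger_force': np.float64(30.0017)}
```

Request:
play_rows(translation=[[0, 0, 0.01], [0, 0, 0], [0, 0, 0], [0, 0, 0], [0, 0, 0], [0, 0, 0], [0, 0, 0]], twist=[[0, 0, 0.9], [0, 0, 0.9], [0, 0, 0.9], [0, 0, 0.9], [0, 0, 0.9], [0, 0, 0.9], [0, 0, 0]], gripper=[-1, -1, -1, -1, -1, -1, -1])

```text
time: 13.4
tool_pos: [0.4805, 0.142, 0.3478]
ee_rot: [3.139, -0.0, 2.006]
wrist_force: [-0.8, 2.5, 7.1]
width: 0.0087
finger_force: 30.0
```

Request:
play_rows(translation=[[0, 0, 0], [0, 0, 0], [0, 0, 0], [0, 0, 0], [0, 0, 0], [0, 0, 0], [0, 0, 0], [0, 0, 0]], twist=[[0, 0, 0.9], [0, 0, 0.9], [0, 0, 0.9], [0, 0, 0.9], [0, 0, 0.9], [0, 0, 0.9], [0, 0, 0.9], [0, 0, 0.9]], gripper=[-1, -1, -1, -1, -1, -1, -1, -1])

```text
time: 14.2
tool_pos: [0.4806, 0.142, 0.3479]
ee_rot: [3.139, -0.002, 1.284]
wrist_force: [0.0, 2.7, 7.2]
width: 0.0089
finger_force: 30.0
```

Request:
play_rows(translation=[[0, 0, 0], [0, 0, 0]], twist=[[0, 0, 0.7], [0, 0, 0]], gripper=[-1, -1])

```text
time: 14.4
tool_pos: [0.4806, 0.142, 0.3478]
ee_rot: [3.14, -0.002, 1.216]
wrist_force: [0.3, 3.2, 7.7]
width: 0.0088
finger_force: 30.0
```

```bash
python3 - <<'E'
from h import *
o=robot.get_obs(); print({k:np.round(o[k],4) for k in("time","tool_pos","ee_rot","wrist_force","wrist_torque","width","finger_force")})
E
```

```text
{'time': np.float64(14.4), 'tool_pos': array([0.4806, 0.142 , 0.3478]), 'ee_rot': array([ 3.1396e+00, -2.0000e-03,  1.2165e+00]), 'wrist_force': array([0.3198, 3.1847, 7.7185]), 'wrist_torque': array([ 0.5943, -0.01  , -0.0061]), 'width': np.float64(0.0088), 'finger_force': np.float64(30.0037)}
```

Request:
play_rows(translation=[[0, 0, 0], [0, 0, 0], [0, 0, -0.04], [0, 0, -0.03], [0, 0, 0]], twist=[[0, 0, 0.3], [0, 0, 0], [0, 0, 0], [0, 0, 0], [0, 0, 0]], gripper=[-1, -1, -1, -1, -1])

```text
time: 14.9
tool_pos: [0.4806, 0.142, 0.3506]
ee_rot: [3.14, -0.002, 1.188]
wrist_force: [0.8, 3.0, 5.9]
width: 0.0087
finger_force: 30.0
```

Request:
play_rows(translation=[[0, 0, -0.04], [0, 0, 0]], twist=[[0, 0, 0], [0, 0, 0]], gripper=[-1, -1])

```text
time: 15.1
tool_pos: [0.4807, 0.142, 0.3515]
ee_rot: [3.14, -0.002, 1.188]
wrist_force: [2.4, 3.3, 4.5]
width: 0.0088
finger_force: 30.0
```

```bash
python3 - <<'E'
from h import *
o=robot.get_obs(); print({k:np.round(o[k],4) for k in("time","tool_pos","ee_rot","wrist_force","wrist_torque","width","finger_force")})
E
```

```text
{'time': np.float64(15.1), 'tool_pos': array([0.4807, 0.142 , 0.3515]), 'ee_rot': array([ 3.1402e+00, -1.9000e-03,  1.1877e+00]), 'wrist_force': array([2.4093, 3.3419, 4.5078]), 'wrist_torque': array([ 0.7301, -0.3398,  0.018 ]), 'width': np.float64(0.0088), 'finger_force': np.float64(30.0002)}
```

Request:
play_rows(translation=[[0, 0, 0], [0, 0, 0], [0, 0, 0], [0, 0, 0], [0, 0, -0.3], [0, 0, -0.6], [0, 0, -0.8], [0, 0, -0.8]], twist=[[0, 0, 0], [0, 0, 0], [0, 0, 0], [0, 0, 0], [0, 0, 0], [0, 0, 0], [0, 0, 0], [0, 0, 0]], gripper=[0.0, 0.0, 0.0, 0.0, 0.0, 0.0, 0.0, 0.0])

```text
time: 15.9
tool_pos: [0.4801, 0.1416, 0.4527]
ee_rot: [-3.142, 0.0, 1.188]
wrist_force: [0.5, 0.4, 0.2]
width: 0.0468
finger_force: 0.0
```

Request:
play_rows(translation=[[-0.9, 0, 0], [-0.9, 0, 0], [-0.9, 0, 0], [-0.9, 0, 0], [-0.9, 0, 0], [0, 0, 0]], twist=[[0, 0, 0], [0, 0, 0], [0, 0, 0], [0, 0, 0], [0, 0, 0], [0, 0, 0]], gripper=[0.0, 0.0, 0.0, 0.0, 0.0, 0.0])

```text
time: 16.5
tool_pos: [0.4118, -0.0278, 0.4524]
ee_rot: [3.139, 0.001, 1.182]
wrist_force: [-0.0, -0.4, 0.5]
width: 0.0471
finger_force: 0.0
```

```bash
python3 - <<'E'
from h import *
im=robot.snapshot("scene"); im2=robot.snapshot("top")
for c in("scene","top"):
    print(c,[(np.round(d["centre"],4).tolist(),round(d["score"],2)) for d in robot.spot_point("stud_grip",c)[:2]],[(np.round(d["centre"],4).tolist(),round(d["score"],2)) for d in robot.spot_point("lid_edge",c)[:1]])
cv2.imwrite("pics/end.png",np.hstack([cv2.resize(im[208:288,246:326,::-1],(400,400),interpolation=2),cv2.resize(im2[209:289,173:253,::-1],(400,400),interpolation=2)]))
cv2.imwrite("pics/end_full.png",im2[:,:,::-1])
print(robot.get_obs()["tool_pos"],robot.get_obs()["time"])
E
```

```text
scene [([0.4836, 0.1425, 0.1597], 0.55)] [([0.4454, 0.0776, 0.1317], 0.97)]
top [([0.48, 0.1403, 0.1526], 0.52)] [([0.444, 0.0738, 0.1303], 0.72)]
[ 0.41335824 -0.02435738  0.45118355] 16.8
```

View pics/end.png

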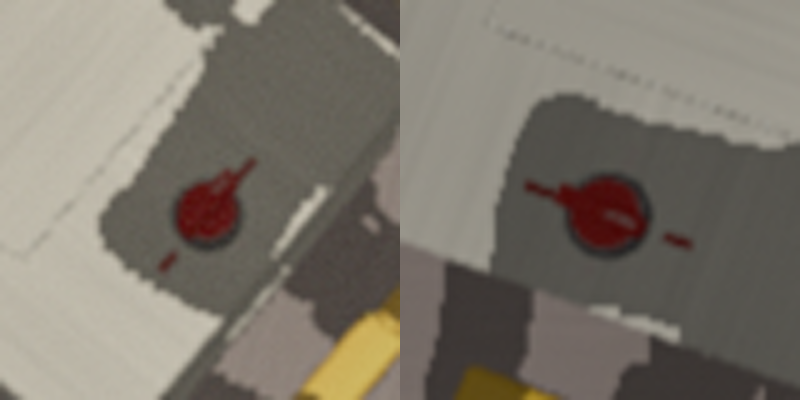

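View pics/end_full.png

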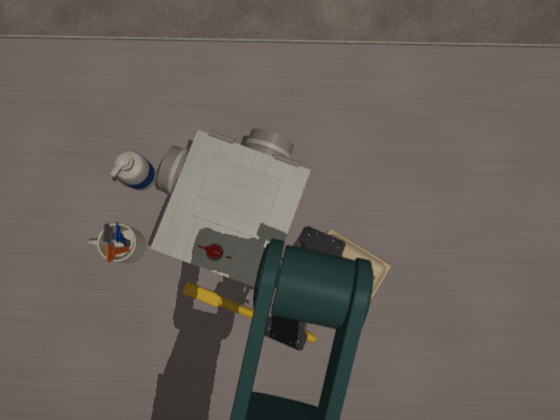

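The final pictures show the wing lying along the red marks. The stud grip is at about 0.156 m, so it is held in by about 10 mm. The lid is shut and the other things look unmoved (bin and brush partly hidden by the arm).

```bash
python3 -c "
from bench import robot
print(robot.close_job())"
```

```text
the job is handed in; nothing more can be done
None
```

I swung the lid fully shut and locked the stud in its catch, held in about 10 mm with its wing on the red marks; the job was handed in at about 17 s of the 64 s allowed, with the arm clear of everything.

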